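# Hang the slotted plate on the stand's headed stud

### The arm

A 6-joint arm with a two-finger parallel gripper is mounted at the origin on a cart in front of the work surface, level with it; the furniture and walls round the work are solid. World frame = base frame: x ahead of the robot, y to its left, z up, the work surface at z = 0. Lengths are in m, angles in rad, forces in N, time in s.
With the tool pointing down it reaches from about 0.375 to 0.9 m from the base axis. Payload 3.1 kg.
Tool frame: the origin (TCP) lies at the centre of the arm's flange, where the gripper is bolted on; the fingertips stand 182 mm ahead of it and the grasp point (between the pads) lies 164 mm ahead of it; z points along the fingers, x is the direction in which the jaws open and shut, and the axes are right-handed (so a half turn about z gives the same grasp; the last joint's range is limited). The gripper opens to 87 mm and grips with 3 to 60 N. Pads are 19 mm wide; open, the fingers measure 117 mm over their backs; the gripper's body (75 mm by 190 mm) begins 51 mm behind the grasp point.
Start: joints at [1.085, 0.527, 1.433, -0, 1.181, -0.178], TCP at [0.189, 0.596, 0.405] pointing down, gripper open.
Joint ranges: [-3.08, 3.08], [-0.75, 2.2], [0.22, 2.44], [-1.43, 4.57], [0, 2.65], [-2.85, 2.85]. Speed limits (rad/s): [2.79, 2.79, 3.14, 3.14, 3.14, 3.14].

### API

Orientations are given as a unit quaternion [x, y, z, w].
In Python, from rig import status, eyes, robot gives the robot as it stands. The module is installed in compiled form; this text tells all that it offers.
- The arm moves only by the tool step_arm, never from a script. Its argument "steps" is a list of rows, each a list of 7 numbers: the closure, from -1 (fully open) to 1 (shut), so that 0 is half open, then the shift along the tool's x, y, z each as a share of 0.025 m, from -1 to 1, then the turn, a rotation vector about the tool's x, y, z each as a share of 8 degrees, from -1 to 1. In form: [[jaw, dx, dy, dz, rx, ry, rz], ...]. A call has exactly 10 rows; each row shifts and turns the commanded pose from where the row before left it, along the tool's axes as they then stand; what a row does not reach is not made up. A row lasts 1/10 s, in which the tool goes at most 50 mm and 8.59 degrees, less where a joint would pass 70% of its speed; a pose out of reach is approached as far as the arm can. A call with a number of a shift or a turn outside -1 to 1 is refused whole. A call with a gripper value outside its range is refused whole. The fingers move at their own pace and stop on an object; "squeeze" is the grip in N (left out, the last holds). Time passes only in rows, so rows that do not move let the fingers close, or fill a call up. It gives the time, the measured TCP pose, the force and the opening at its end, in the units of the state.
- status.get_obs(): the state, without advancing time (a new reading comes with each control period).
- eyes.camera(name): name is "scene" or "top" or "wrist"; returns (picture, depth): 420x560x3 uint8, red, green, blue; 420x560 float32, m along the optical axis (not along the pixel's ray), 0 where there is no reading.
- eyes.camera_info(name): a dict with "K" (3x3 intrinsics, pixels), "R" (3x3) and "t" (3): a world point X has camera coordinates R X + t. Camera axes: x right, y down, z forward; pixel columns grow to the right and rows downward; lengths in m; the calibration is good to about 2 mm. A picture is of the moment at which its call begins: read the wrist's pose just before it. camera_info takes no time and is no camera call; for the wrist camera it gives the pose at the moment of the call.
- robot.hand_in(): hands the job in, once; it reports no verdict.
The state is a dict: "time": time; "q": joint angles; "joint_velocities": joint speeds; "joint_torque": joint torques, N m; "position": TCP position; "tool_rot": TCP orientation; "ft_force": force on the tool from outside, world axes, zero at the start; "moment": the same for the moment, N m; "grip_width": finger opening in m.
Only numpy, scipy, OpenCV 4.12 (cv2) and the standard library are available. Lean on these libraries where they do the work, as an engineer would, in place of code of your own. Each camera call takes 0.05 s, during which the arm holds its last target.

### The job

Take the steel plate with the side-opening slot out of the wooden rack and hang it on the headed stud of the small bench stand: slide the slot sideways over the stud, behind its head, then let the plate down until the stud sits in the notch at the slot's end, and let go so that the plate hangs straight and still. The stud is clamped at a height that nobody has measured, so feel for it and keep the contact gentle: no knocking, forcing or dropping. Leave the other plate in the rack and the loose parts on the bench where they are.

Things in the scene. Friction and masses are not known exactly. Their poses are not given: they have to be found in the camera images.
- rack: Fixed wooden block 150 x 85 x 45 mm (x, y, z). Origin: centre of its underside, z up. Two slots, 12.5 (x) x 56.5 (y) x 35 mm deep, at x = -45 and +45 mm, each hold an upright steel plate parallel to the rack's y axis, standing 10 mm above the bench. Either plate may be in either slot. Lift a plate 40 mm to clear.
- slot_plate_tab (a point): The slotted plate: plain steel, 10 mm thick (its x), 215 mm tall (z up), 0.4 to 0.6 kg. This point is the centre of its grip tab, 195 mm above the lower edge, 20 mm below the top; tab 34 mm wide (y), from height 133 to 215 mm. Grasp it across the 10 mm thickness. The slot opens at the -y side.
- slot_plate_mouth (a point): On the slotted plate, in the mouth of the slot: y = -28 mm, height 105 mm (slot's mid-height). Slot 13 mm high, from here to an end wall at y = +6.5. The upper jaw (beak), flat underside at height 111.5, reaches to y = -38; the lower jaw, top at 98.5, only to y = -18 (straight down to height 54). So a stud at y = -28 is under the beak alone: letting the plate down lands the beak on it.
- slot_plate_seat (a point): On the slotted plate: middle of the roof of the notch at the slot's inner end, 121.5 mm above the lower edge (73.5 mm below the grip-tab point), y = 0, mid-thickness; same axes. Notch 13 mm wide (y -6.5 to 6.5), rising 10 mm above the slot's own roof. This point rests on top of the stud when the plate hangs home.
- slot_plate: The slotted plate as a whole; origin in the middle of its lower edge; x through the thickness, y across the width (slot opens to -y), z up; foot 54 mm wide up to height 54 mm. Heights and y of the other entries are from this origin. Hung home it is upright, its y axis along the stand's y axis.
- hole_plate_tab (a point): The other plate: same thickness and height, 54 mm wide, with a plain round hole instead of a slot and no beak. Point at the centre of its grip tab, 195 mm above its lower edge. To be left in the rack.
- stand: Fixed bench stand: base 100 x 100 x 10 mm, upright post 44 mm wide, top at 186 mm, front face at x = 0. Origin: centre of the base's underside, z up. A horizontal stud with a head sticks out of the post's front along -x (towards the robot) at y = 0; see the stud entry.
- post_slot_foot (a point): Point below the middle of the stud's shank, 12 mm in front of the post, 138 mm above the stand's origin, fixed to the stand (its axes). The stud is clamped rigidly with its axis somewhere 3 to 31 mm above this point, not measured: feel for it. Shank 11 mm in diameter, free for 18 mm (stand x -3 to -21) between a 26 mm washer at the post and a 22 mm head 5 mm thick.
- ring_gear: Loose steel ring gear, 112 mm across, 11 mm high, lying flat. Leave alone. Origin at the centre of its underside.
- shaft: Loose stepped steel shaft standing on end, 54 mm diameter, 113 mm tall. Leave alone. Origin at the centre of its underside.
- bearing: Loose ball bearing, 62 mm across, 16 mm high. Leave alone. Origin at the centre of its underside.
- hex_key: Loose hexagon key, 64 x 34 x 7 mm. Leave alone.
Mind the look-alikes: they are no part of the job. What is shaped like the slot_plate but pink is not meant.

How it is judged:
At the end, for the whole second after the job is handed in: The slotted plate hangs on the stud, between the head and the washer, with the stud in the notch (notch within 4 mm of the stud sideways), upright within 0.12 rad and square to the stud within 0.2 rad, at rest and let go; the other plate's tab within 20 mm of where it was (x of slot_plate_seat in the frame of stand between -0.018 and -0.006 m and y of slot_plate_seat in the frame of stand between -0.004 and 0.004 m and z of slot_plate_seat in the frame of stand between 0.143 and 0.178 m and angle between slot_plate's own z axis and vertical below 0.12 rad and angle between the y axis of slot_plate and the y axis of stand, either way round below 0.2 rad and contact force between slot_plate and stand above 1 N and contact force between slot_plate and rack below 0.1 N and linear speed of slot_plate below 0.02 m/s and angular speed of slot_plate below 0.3 rad/s and distance of hole_plate_tab from where it was at the start of the episode below 0.02 m); the robot touches nothing.
It fails at once if the slotted plate presses or knocks against the stand with more than 30 N (contact force between slot_plate and stand above 30 N).
It fails at once if the robot presses on the stand with more than 30 N (contact force between any of the arm, the fingers and stand above 30 N).
It fails at once if the other plate is moved out of place (over 20 mm) (distance of hole_plate_tab from where it was at the start of the episode above 0.02 m).
It fails at once if a loose part on the bench is moved more than 30 mm (distance of any of ring_gear, shaft, bearing, hex_key from where it was at the start of the episode above 0.03 m).
It also fails if it takes over 58 s, if anything falls off the work surface, if the arm or the gripper's body presses on something with over 40 N, if the wrist force passes 120 N, or if a joint passes its speed limit or range.

## Working session

There is one attempt and no reset: what is moved stays moved. The work goes in short steps, Python scripts to look and compute and a tool call to move; the robot and the scene stay as the last step left them, time stands still between calls to the robot, and variables do not carry over. Pictures are saved under pics/ and viewed, and the job is handed in when it is done.

Besides the shell and the picture viewer there is one more tool, called after "Emit:" by a JSON object that holds its "fn" and its "kwargs". step_arm: Moves the arm, as the interface text tells. Its arguments: {"type":"object","properties":{"steps":{"type":"array"},"squeeze":{"type":"number"}},"required":["steps"]}

```bash
mkdir -p pics
python3 - <<'E'
from rig import status, eyes
import cv2,numpy as np
o=status.get_obs(); print({k:np.round(v,3) for k,v in o.items()})
for n in ["scene","top"]:
    p,d=eyes.camera(n); i=eyes.camera_info(n)
    cv2.imwrite(f"pics/{n}0.png",p[:,:,::-1]); np.savez(f"{n}0.npz",p=p,d=d,K=i["K"],R=i["R"],t=i["t"])
    print(n,i["K"],(-i["R"].T@i["t"]).round(3),i["R"].round(3))
E
```

```text
{'time': np.float64(0.0), 'q': array([ 1.085,  0.528,  1.434, -0.   ,  1.181, -0.179]), 'joint_velocities': array([-0.   ,  0.001,  0.001, -0.001,  0.001, -0.001]), 'joint_torque': array([ 1.0000e-03, -4.4004e+01, -1.7659e+01,  6.3000e-02,  5.8000e-02,
       -0.0000e+00]), 'position': array([0.189, 0.595, 0.404]), 'tool_rot': array([ 0.807,  0.59 , -0.001,  0.   ]), 'ft_force': array([ 0.791, -0.412,  0.006]), 'moment': array([ 0.006, -0.008,  0.011]), 'grip_width': np.float64(0.087)}
scene [[531.47980494   0.         285.57765032]
 [  0.         531.47980494 209.34074096]
 [  0.           0.           1.        ]] [-0.177 -0.436  1.062] [[ 0.45  -0.893 -0.009]
 [-0.686 -0.339 -0.644]
 [ 0.572  0.295 -0.765]]
top [[489.95228206   0.         277.08675457]
 [  0.         489.95228206 205.88617198]
 [  0.           0.           1.        ]] [ 0.404 -0.063  1.449] [[-0.001 -1.     0.013]
 [-0.997  0.    -0.073]
 [ 0.073 -0.013 -0.997]]
```

View pics/scene0.png

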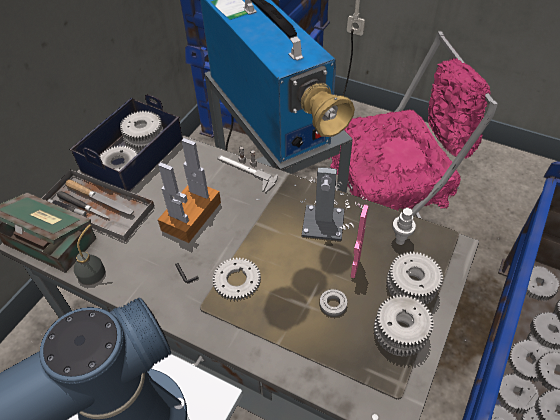

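View pics/top0.png

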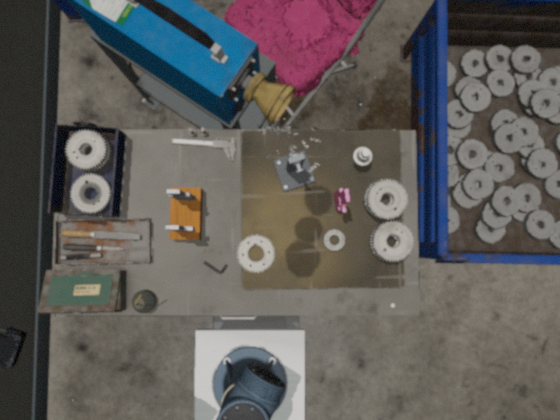

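Run:
```python
import cv2,numpy as np
def crop(n,x0,y0,x1,y1,f,o):
    p=np.load(n+"0.npz")["p"][y0:y1,x0:x1,::-1]
    cv2.imwrite("pics/"+o,cv2.resize(p,None,fx=f,fy=f,interpolation=cv2.INTER_CUBIC))
crop("scene",145,130,235,250,5,"c1.png")
crop("scene",290,150,380,290,4,"c2.png")
crop("top",150,170,230,250,6,"c3.png")
crop("top",260,130,360,220,6,"c4.png")
```

```text
(no output)
```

View pics/c1.png

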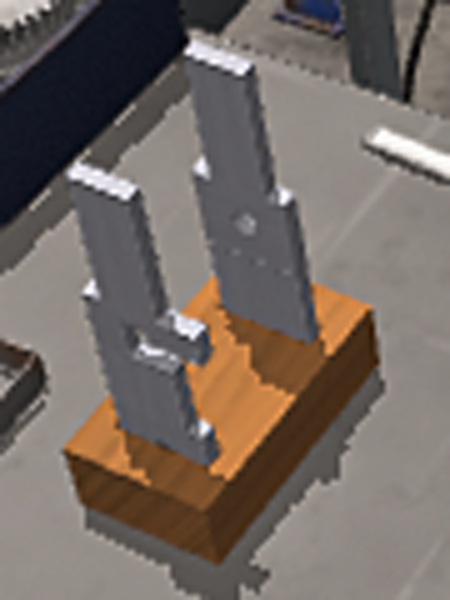

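View pics/c2.png

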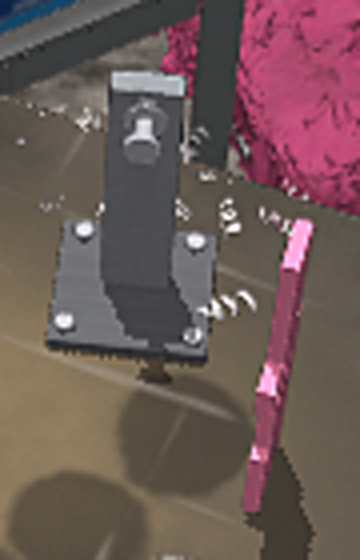

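View pics/c3.png

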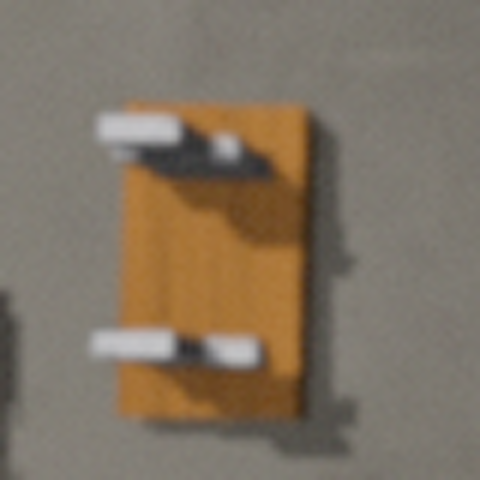

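View pics/c4.png

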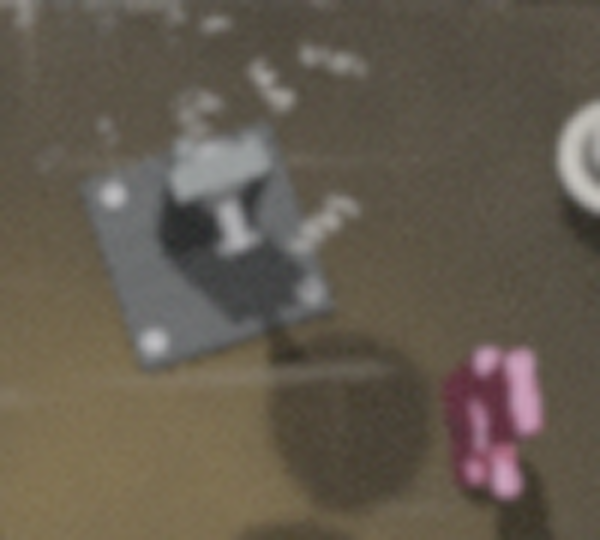

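```bash
cat > h.py <<'E'
import numpy as np,cv2
def load(n,k="0"):
    return np.load(f"{n}{k}.npz")
def cloud(z):
    d=z["d"];K=z["K"];v,u=np.mgrid[:d.shape[0],:d.shape[1]]
    c=np.stack([(u-K[0,2])/K[0,0]*d,(v-K[1,2])/K[1,1]*d,d],-1)
    return (c-z["t"])@z["R"]
def plane(z,uv,h):
    uv=np.atleast_2d(uv).astype(float);K=z["K"];R=z["R"];C=-R.T@z["t"]
    r=np.c_[(uv[:,0]-K[0,2])/K[0,0],(uv[:,1]-K[1,2])/K[1,1],np.ones(len(uv))]@R
    return C+r*((h-C[2])/r[:,2])[:,None]
def proj(z,X):
    c=np.atleast_2d(X)@z["R"].T+z["t"];K=z["K"]
    return np.c_[c[:,0]/c[:,2]*K[0,0]+K[0,2],c[:,1]/c[:,2]*K[1,1]+K[1,2]]
E
python3 - <<'E'
from h import *
for n in ["scene","top"]:
    z=load(n);P=cloud(z);ok=z["d"]>0
    hsv=cv2.cvtColor(z["p"],cv2.COLOR_RGB2HSV)
    def rect(m,name):
        if m.sum()<8: print(name,m.sum());return
        r=cv2.minAreaRect((P[m][:,:2]*1000).astype(np.float32))
        print(n,name,m.sum(),"c",np.round(r[0],1),"sz",np.round(r[1],1),"ang",round(r[2],2),"zmed",np.median(P[m][:,2]).round(4), "mean",P[m].mean(0).round(4))
    v,u=np.mgrid[:420,:560]
    x0,y0,x1,y1={"scene":(150,170,225,245),"top":(160,180,210,245)}[n]
    box=(u>x0)&(u<x1)&(v>y0)&(v<y1)&ok
    org=(hsv[...,1]>110)&(hsv[...,0]>5)&(hsv[...,0]<20)
    rect(box&org&(P[...,2]>0.04)&(P[...,2]<0.05),"racktop")
    rk=(P[...,0]>0.2)&(P[...,0]<0.62)&(P[...,1]>0.1)&(P[...,1]<0.4)&ok
    t=rk&(P[...,2]>0.218)&(P[...,2]<0.232)
    cx=P[t][:,0]; mid=(cx.min()+cx.max())/2; print("plate x span",cx.min(),cx.max())
    rect(t&(P[...,0]<mid),"near top"); rect(t&(P[...,0]>mid),"far top")
    x0,y0,x1,y1={"scene":(295,160,350,245),"top":(268,145,322,198)}[n]
    box=(u>x0)&(u<x1)&(v>y0)&(v<y1)&ok
    rect(box&(P[...,2]>0.006)&(P[...,2]<0.014),"base"); rect(box&(P[...,2]>0.18)&(P[...,2]<0.192),"posttop")
E
```

```text
scene racktop 968 c [487.3 182.2] sz [ 89.9 153. ] ang 88.86 zmed 0.0446 mean [0.4761 0.1723 0.0446]
plate x span 0.4355217753359834 0.540702910328291
scene near top 79 c [442.1 182.8] sz [35.6 12.3] ang 88.48 zmed 0.2238 mean [0.4413 0.182  0.2233]
scene far top 73 c [532.3 182. ] sz [36.2 13.9] ang 85.25 zmed 0.2238 mean [0.5312 0.1807 0.2233]
scene base 939 c [ 662.1 -109.8] sz [211.  138.5] ang 22.57 zmed 0.0102 mean [ 0.6108 -0.1362  0.0101]
scene posttop 128 c [ 623.4 -129.5] sz [20.7 44.1] ang 26.54 zmed 0.1853 mean [ 0.6222 -0.1307  0.1852]
top racktop 1059 c [486.7 181.9] sz [ 86.  147.9] ang 87.65 zmed 0.0445 mean [0.481  0.1784 0.0445]
plate x span 0.43799950725568737 0.536257043653971
top near top 54 c [441.9 182.2] sz [ 7.7 33. ] ang 0.06 zmed 0.2243 mean [0.4419 0.1822 0.224 ]
top far top 56 c [531.9 180.8] sz [ 8.6 33.2] ang 0.99 zmed 0.2245 mean [0.532  0.1806 0.2246]
top base 711 c [ 611.8 -136.4] sz [145.4 152.7] ang 89.99 zmed 0.0095 mean [ 0.6085 -0.1335  0.0096]
top posttop 101 c [ 622.2 -130.5] sz [16.2 43. ] ang 17.98 zmed 0.1849 mean [ 0.6222 -0.1304  0.1851]
```

Run:
```python
from h import *
from rig import eyes
i=eyes.camera_info("wrist"); print("wrist K",i["K"][0,0],"C",-i["R"].T@i["t"],i["R"].round(3))
for n in ["scene","top"]:
    z=load(n);P=cloud(z);ok=z["d"]>0
    hsv=cv2.cvtColor(z["p"],cv2.COLOR_RGB2HSV)
    near=(np.hypot(P[...,0]-.61,P[...,1]+.135)<0.085)&ok
    # board colour is brownish: b/r ratio
    p=z["p"].astype(float); rb=p[...,2]/(p[...,0]+1)
    m=near&(rb>0.98)&(P[...,2]>0.004)&(P[...,2]<0.016)
    m=cv2.morphologyEx(m.astype(np.uint8),cv2.MORPH_OPEN,np.ones((3,3)))
    k,l,s,_=cv2.connectedComponentsWithStats(m); j=1+s[1:,4].argmax(); m=l==j
    q=plane(z,np.argwhere(m)[:,::-1],0.01)
    r=cv2.minAreaRect((q[:,:2]*1000).astype(np.float32)); print(n,"base",m.sum(),np.round(r[0],1),np.round(r[1],1),r[2])
    t=near&(P[...,2]>0.181)
    q=plane(z,np.argwhere(t)[:,::-1],0.186)
    r=cv2.minAreaRect((q[:,:2]*1000).astype(np.float32)); print(n,"post",t.sum(),np.round(r[0],1),np.round(r[1],1),r[2])
    # stud: points in stand frame using yaw 19.5
    a=np.radians(19.5);c=np.array([.612,-.136])
    d=P[...,:2]-c; sx=d@[np.cos(a),np.sin(a)]; sy=d@[-np.sin(a),np.cos(a)]
    s=near&(P[...,2]>0.12)&(P[...,2]<0.18)&(sx<-0.001)
    print("stud pts",s.sum()); Q=np.c_[sx[s],sy[s],P[s][:,2]]
    print(np.percentile(Q,[2,10,25,50,75,90,98],axis=0).round(4))
    f=near&(P[...,2]>0.03)&(P[...,2]<0.17)&(abs(sy)<0.018)&(abs(sx)<0.006)
    print("front",f.sum(),np.median(sx[f]) if f.sum() else None)
```

```text
wrist K 355.4039785413699 C [0.11503988 0.61911778 0.38502726] [[ 0.304  0.953 -0.002]
 [ 0.915 -0.291  0.281]
 [ 0.267 -0.087 -0.96 ]]
scene base 942 [ 613.3 -133.5] [102.5  98.7] 18.356517791748047
scene post 123 [ 621.9 -130.5] [22.1 43.6] 16.35721206665039
stud pts 71
[[-0.0229 -0.0067  0.1544]
 [-0.0217 -0.0043  0.1577]
 [-0.0207 -0.0012  0.1625]
 [-0.0188  0.0023  0.1674]
 [-0.0174  0.0065  0.171 ]
 [-0.0057  0.0093  0.1732]
 [-0.0015  0.0116  0.1752]]
front 294 0.004661620571996949
top base 397 [ 607.3 -118.1] [101.2  84.9] 71.44757843017578
top post 98 [ 622.1 -130.2] [15.8 43. ] 18.6453857421875
stud pts 44
[[-0.0221 -0.006   0.158 ]
 [-0.0216 -0.0032  0.163 ]
 [-0.0195 -0.0008  0.1654]
 [-0.0158  0.0025  0.1683]
 [-0.0088  0.0055  0.1705]
 [-0.0042  0.0088  0.1737]
 [-0.002   0.0118  0.1763]]
front 71 0.004196466730192687
```

Candidates in the scene view are the near plate in the rack (172,195) with a side slot and beak, the far rack plate (195,170) with a round hole, and the pink slotted plate (358,240) by the stand. I choose the near rack plate: it is plain steel and the crop shows its slot opening to -y. The stand's yaw is about 18.5°, and its stud axis looks to be at z≈0.165.

Emit:
{"fn": "step_arm", "kwargs": {"steps": [[-1,0,0,-0.12,0,0,0.92],[-1,0,0,-0.12,0,0,0.92],[-1,0,0,-0.12,0,0,0.92],[-1,0,0,-0.12,0,0,0.92],[-1,0,0,-0.12,0,0,0.92],[-1,0,0,-0.12,0,0,0.92],[-1,0,0,-0.12,0,0,0.92],[-1,0,0,-0.12,0,0,0.92],[-1,0,0,-0.12,0,0,0.92],[-1,0,0,-0.12,0,0,0.92]], "squeeze": 40}}

```text
time: 1.1
position: [0.1892, 0.5954, 0.4342]
tool_rot: [1.0, -0.013, -0.0, 0.001]
ft_force: [0.1, 0.4, -1.4]
grip_width: 0.087
```

Emit:
{"fn": "step_arm", "kwargs": {"steps": [[-1,0.527,0.813,0,0,0,0],[-1,0.527,0.813,0,0,0,0],[-1,0.527,0.813,0,0,0,0],[-1,0.527,0.813,0,0,0,0],[-1,0.527,0.813,0,0,0,0],[-1,0.527,0.813,0,0,0,0],[-1,0.527,0.813,0,0,0,0],[-1,0.527,0.813,0,0,0,0],[-1,0.527,0.813,0,0,0,0],[-1,0.527,0.813,0,0,0,0]]}}

```text
time: 2.1
position: [0.3169, 0.3886, 0.4344]
tool_rot: [1.0, -0.011, -0.0, 0.0]
ft_force: [-0.1, -0.6, -0.6]
grip_width: 0.0874
```

Emit:
{"fn": "step_arm", "kwargs": {"steps": [[-1,0.527,0.813,0,0,0,0],[-1,0.527,0.813,0,0,0,0],[-1,0.527,0.813,0,0,0,0],[-1,0.527,0.813,0,0,0,0],[-1,0.527,0.813,0,0,0,0],[-1,0.527,0.813,0,0,0,0],[-1,0.527,0.813,0,0,0,0],[-1,0.527,0.813,0,0,0,0],[-1,0.527,0.813,0,0,0,0],[-1,0.527,0.813,0,0,0,0]]}}

```text
time: 3.1
position: [0.4442, 0.1826, 0.4344]
tool_rot: [1.0, -0.011, -0.0, 0.0]
ft_force: [-0.1, 0.3, 1.4]
grip_width: 0.087
```

```bash
cat > snap.py <<'E'
import sys
from h import *
from rig import status,eyes
o=status.get_obs();i=eyes.camera_info(sys.argv[1])
p,d=eyes.camera(sys.argv[1]);cv2.imwrite(f"pics/{sys.argv[1]}{sys.argv[2]}.png",p[:,:,::-1])
np.savez(f"{sys.argv[1]}{sys.argv[2]}.npz",p=p,d=d,K=i["K"],R=i["R"],t=i["t"])
print({k:np.round(v,4) for k,v in o.items() if k in("time","position","tool_rot","ft_force","moment")})
E
python3 snap.py wrist 1
```

```text
{'time': np.float64(3.1), 'position': array([0.4442, 0.1826, 0.4344]), 'tool_rot': array([ 9.999e-01, -1.080e-02, -4.000e-04,  1.000e-04]), 'ft_force': array([-0.1459,  0.3017,  1.3811]), 'moment': array([-0.0607,  0.0377, -0.0259])}
```

View pics/wrist1.png

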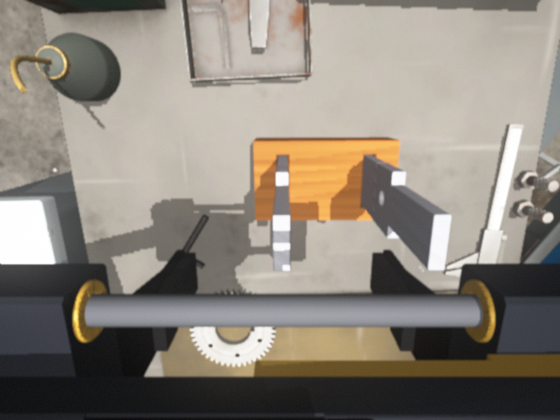

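Run:
```python
from h import *
z=load("wrist","1");P=cloud(z);ok=z["d"]>0
for a,b in((.40,.48),(.5,.57)):
    m=ok&(P[...,2]>.219)&(P[...,2]<.231)&(P[...,0]>a)&(P[...,0]<b)&(abs(P[...,1]-.18)<.04)
    print(m.sum(),cv2.minAreaRect((P[m][:,:2]*1000).astype(np.float32)),P[m].mean(0))
hsv=cv2.cvtColor(z["p"],cv2.COLOR_RGB2HSV)
m=(hsv[...,1]>110)&(hsv[...,0]>5)&(hsv[...,0]<20)&ok&(abs(P[...,2]-.045)<.004)&(P[...,1]>.1)
print(cv2.minAreaRect((P[m][:,:2]*1000).astype(np.float32)))
```

```text
984 ((442.1531982421875, 187.1321258544922), (33.91004180908203, 9.340083122253418), 88.68896484375) [0.44221194 0.18830408 0.22583858]
1261 ((531.8668823242188, 185.3289337158203), (34.31171417236328, 10.83626937866211), 89.3614273071289) [0.53100633 0.18639073 0.22509783]
((487.2861328125, 186.15066528320312), (85.27179718017578, 150.27952575683594), 88.86052703857422)
```

Emit:
{"fn": "step_arm", "kwargs": {"steps": [[-1,-0.08,-0.06,0,0,0,0],[-1,0,0,0.4,0,0,0],[-1,0,0,0.5,0,0,0],[-1,0,0,0.5,0,0,0],[-1,0,0,0.5,0,0,0],[-1,0,0,0.4,0,0,0],[-1,0,0,0.3,0,0,0],[0.2,0,0,0,0,0,0],[0.5,0,0,0,0,0,0],[0.6,0,0,0,0,0,0]], "squeeze": 40}}

```text
time: 4.15
position: [0.4422, 0.1852, 0.3702]
tool_rot: [1.0, -0.011, 0.001, -0.0]
ft_force: [-0.0, -0.0, 0.1]
grip_width: 0.0702
```

Emit:
{"fn": "step_arm", "kwargs": {"steps": [[0.8,0,0,0,0,0,0],[1,0,0,0,0,0,0],[1,0,0,0,0,0,0],[1,0,0,0,0,0,0],[1,0,0,0,0,0,0],[1,0,0,0,0,0,0],[1,0,0,-0.04,0,0,0],[1,0,0,-0.1,0,0,0],[1,0,0,-0.2,0,0,0],[1,0,0,-0.2,0,0,0]]}}

```text
time: 5.15
position: [0.4417, 0.185, 0.3831]
tool_rot: [1.0, -0.011, -0.001, 0.0]
ft_force: [-0.2, 0.4, -4.9]
grip_width: 0.0096
```

```bash
python3 snap.py wrist 2
```

```text
{'time': np.float64(5.15), 'position': array([0.4417, 0.185 , 0.3831]), 'tool_rot': array([ 9.999e-01, -1.080e-02, -7.000e-04,  1.000e-04]), 'ft_force': array([-0.2183,  0.3807, -4.9455]), 'moment': array([-0.1055,  0.0121, -0.0319])}
```

View pics/wrist2.png

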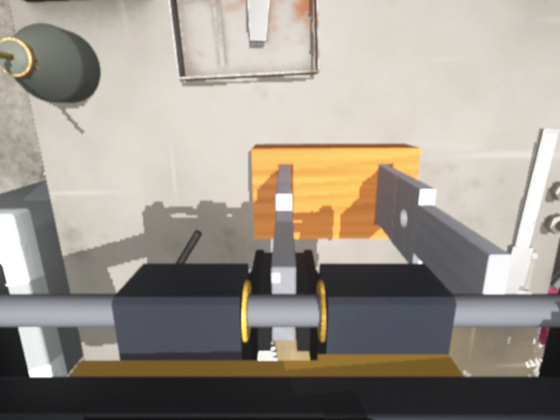

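The plate is gripped and the wrist view shows it centred between the pads at column 285, with a load of about 4.9 N. Next I lift it clear of the rack, then turn it.

Emit:
{"fn": "step_arm", "kwargs": {"steps": [[1,0,0,-0.3,0,0,0],[1,0,0,-0.5,0,0,0],[1,0,0,-0.6,0,0,0],[1,0,0,-0.6,0,0,0],[1,0,0,-0.5,0,0,0],[1,0,0,-0.2,0,0,-0.3],[1,0,0,0,0,0,-0.6],[1,0,0,0,0,0,-0.6],[1,0,0,0,0,0,-0.6],[1,0,0,0,0,0,-0.37]]}}

```text
time: 6.2
position: [0.4416, 0.185, 0.4509]
tool_rot: [0.987, 0.162, -0.0, -0.0]
ft_force: [-0.7, -0.2, -4.2]
grip_width: 0.0096
```

Emit:
{"fn": "step_arm", "kwargs": {"steps": [[1,0.05,0.3,0,0,0,0],[1,0.1,0.6,0,0,0,0],[1,0.15,0.8,0,0,0,0],[1,0.15,0.8,0,0,0,0],[1,0.15,0.8,0,0,0,0],[1,0.15,0.8,0,0,0,0],[1,0.15,0.8,0,0,0,0],[1,0.15,0.8,0,0,0,0],[1,0.15,0.8,0,0,0,0],[1,0.15,0.8,0,0,0,0]]}}

```text
time: 7.2
position: [0.5323, 0.0215, 0.4507]
tool_rot: [0.987, 0.16, -0.0, 0.0]
ft_force: [0.2, -0.4, -5.2]
grip_width: 0.0099
```

```bash
cat > st.py <<'E'
from h import *
from rig import status
from scipy.spatial.transform import Rotation as Ro
o=status.get_obs();a=np.radians(18.5);O=np.array([.6133,-.1335])
ex=np.array([np.cos(a),np.sin(a)]);ey=np.array([-ex[1],ex[0]])
d=o["position"][:2]-O
R=Ro.from_quat(o["tool_rot"]).as_matrix()
f=o["ft_force"]
print("t",round(o["time"],2),"TCP stand xy mm",(d@ex*1000).round(2),(d@ey*1000).round(2),"z",(o["position"][2]*1000).round(2),"yaw",np.degrees(np.arctan2(R[1,0],R[0,0])).round(2),"tilt",R[2].round(4))
print("F stand",(f[:2]@ex).round(2),(f[:2]@ey).round(2),f[2].round(2),"M",o["moment"].round(3),"w",o["grip_width"].round(4))
E
python3 st.py
```

```text
t 7.2 TCP stand xy mm -27.69 172.67 z 450.74 yaw 18.43 tilt [-7.e-04  0.e+00 -1.e+00]Traceback (most recent call last):
  File "st.py", line 10, in <module>
    print("F stand",(f[:2]@ex).round(2),(f[:2]@ey).round(2),f[2].round(2),"M",o["moment"].round(3),"w",o["grip_width"].round(4))
                                                                                                       ^^^^^^^^^^^^^^^^^^^^^
AttributeError: 'float' object has no attribute 'round'
```

Emit:
{"fn": "step_arm", "kwargs": {"steps": [[1,0.1,0.6,0.1,0,0,0],[1,0.1,0.6,0.1,0,0,0],[1,0.1,0.6,0.1,0,0,0],[1,0.1,0.6,0.1,0,0,0],[1,0.1,0.6,0.1,0,0,0],[1,0.1,0.5,0.1,0,0,0],[1,0.03,0.3,0.03,0,0,0],[1,0,0.2,0,0,0,0],[1,0,0,0,0,0,0],[1,0,0,0,0,0,0]]}}

```text
time: 8.2
position: [0.5785, -0.0667, 0.435]
tool_rot: [0.987, 0.161, -0.0, -0.0]
ft_force: [0.6, -0.8, -4.3]
grip_width: 0.0098
```

```bash
sed -i 's/o\["grip_width"\].round(4)/round(float(o["grip_width"]),4)/' st.py; python3 st.py; python3 snap.py scene 3; python3 snap.py top 3; python3 snap.py wrist 3;python3 - <<'E'
from h import *
p=load("scene","3")["p"][130:260,270:390,::-1];cv2.imwrite("pics/s3c.png",cv2.resize(p,None,fx=4.5,fy=4.5,interpolation=cv2.INTER_CUBIC))
E
```

```text
t 8.2 TCP stand xy mm -11.84 74.37 z 435.04 yaw 18.53 tilt [-2.e-04 -7.e-04 -1.e+00]
F stand 0.3 -0.96 -4.26 M [-0.021  0.055 -0.011] w 0.0098
{'time': np.float64(8.2), 'position': array([ 0.5785, -0.0667,  0.435 ]), 'tool_rot': array([ 9.87e-01,  1.61e-01, -2.00e-04, -3.00e-04]), 'ft_force': array([ 0.5837, -0.8138, -4.2594]), 'moment': array([-0.0207,  0.0551, -0.0115])}
{'time': np.float64(8.25), 'position': array([ 0.5784, -0.0666,  0.4351]), 'tool_rot': array([ 9.869e-01,  1.611e-01, -1.000e-04, -3.000e-04]), 'ft_force': array([-0.5199,  1.3238, -4.6461]), 'moment': array([-0.0722,  0.0437, -0.0034])}
{'time': np.float64(8.3), 'position': array([ 0.5784, -0.0665,  0.4351]), 'tool_rot': array([ 9.869e-01,  1.612e-01, -1.000e-04, -2.000e-04]), 'ft_force': array([ 0.0145,  0.1041, -3.8707]), 'moment': array([-0.043 ,  0.0455, -0.01  ])}
```

View pics/s3c.png

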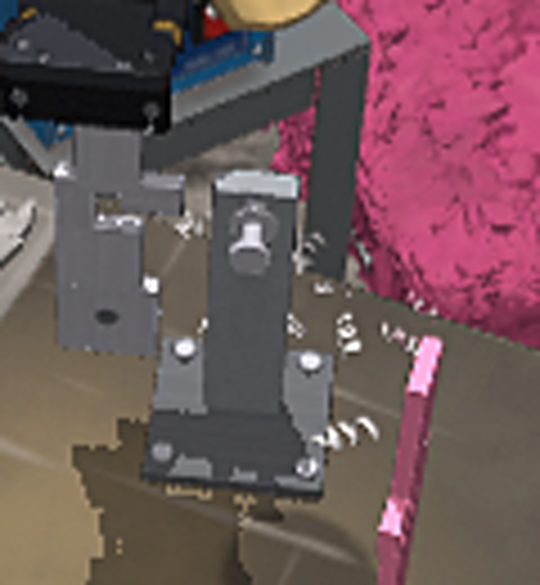

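View pics/wrist3.png

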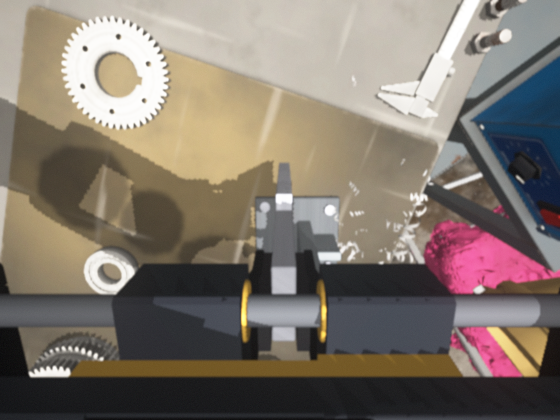

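View pics/top3.png

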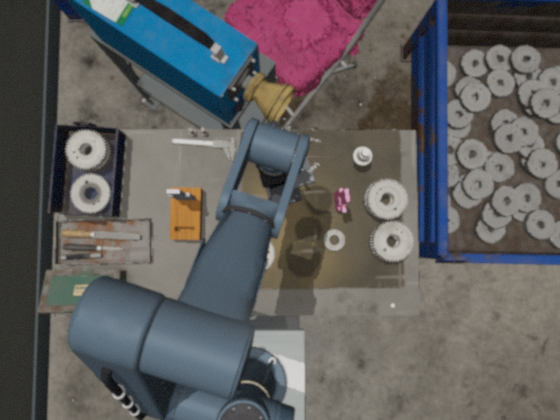

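Run:
```python
from h import *
z=load("scene","3");P=cloud(z);ok=z["d"]>0
a=np.radians(18.5);O=np.array([.6133,-.1335]);ex=np.array([np.cos(a),np.sin(a)]);ey=np.array([-ex[1],ex[0]])
d=P[...,:2]-O;S=np.dstack([d@ex,d@ey,P[...,2]])*1000
m=ok&(S[...,0]>-35)&(S[...,0]<5)&(S[...,1]>24)&(S[...,1]<110)&(S[...,2]>60)&(S[...,2]<195)
Q=S[m];print(m.sum(),np.percentile(Q,[1,5,25,50,75,95,99],axis=0).round(1))
from numpy.linalg import lstsq
q=Q[abs(Q[:,0]-np.median(Q[:,0]))<3];A=np.c_[q[:,1]-70,q[:,2]-130,np.ones(len(q))];print("sx=",lstsq(A,q[:,0],rcond=None)[0])
# row profile: y extents at heights
for h in range(70,200,6):
    b=Q[abs(Q[:,2]-h)<3]
    if len(b):print(h,len(b),b[:,1].min().round(1),b[:,1].max().round(1))
# post front face & stud
m=ok&(abs(S[...,1])<20)&(S[...,2]>40)&(S[...,2]<135)&(abs(S[...,0])<8);q=S[m]
A=np.c_[q[:,1],q[:,2]-90,np.ones(len(q))];print("post",m.sum(),lstsq(A,q[:,0],rcond=None)[0],q[:,1].min(),q[:,1].max())
m=ok&(abs(S[...,1])<16)&(S[...,2]>140)&(S[...,2]<183)&(S[...,0]<-4)&(S[...,0]>-32);q=S[m];print("stud");
ii=np.argwhere(m)
for (v,u),s in zip(ii,q):print(u,v,s.round(1),end=" | ")
```

```text
728 [[-20.8  40.4  74.8]
 [-19.6  49.2  80.4]
 [-17.9  61.9 104.5]
 [-16.7  74.5 131.7]
 [-15.5  88.3 164. ]
 [-13.   98.2 189.2]
 [ -8.4 100.3 193.9]]
sx= [-3.40936040e-03  1.43235958e-03 -1.67978706e+01]
70 3 69.5 82.1
76 27 47.6 98.5
82 33 49.6 98.7
88 37 47.3 98.7
94 32 47.6 98.9
100 42 47.6 98.7
106 34 48.1 98.8
112 36 47.8 98.5
118 36 47.9 98.5
124 49 46.8 100.7
130 41 48.7 101.0
136 32 55.8 100.5
142 34 55.8 100.3
148 32 55.7 100.4
154 32 56.1 98.1
160 35 55.8 100.1
166 46 55.9 100.0
172 50 56.0 99.8
178 17 60.0 99.9
184 27 35.9 100.4
190 43 35.7 100.3
196 10 38.0 94.9
post 403 [-7.28078033e-03  3.56427313e-04  3.76452761e+00] -19.89546980788932 19.87567164141232
stud
326 180 [ -4.2  -0.4 169.9] | 324 181 [ -5.    4.  166.7] | 325 181 [ -6.4   1.6 168.5] | 326 181 [ -6.7  -0.7 169.1] | 324 182 [-12.1   3.5 170.9] | 325 182 [ -9.5   1.3 168.5] | 326 182 [ -9.1  -0.9 168.3] | 327 182 [ -9.1  -3.2 168.7] | 323 183 [-18.2   5.3 173.8] | 324 183 [-17.8   3.1 173.7] | 325 183 [-20.2   0.7 176.6] | 326 183 [-14.8  -1.3 171.2] | 327 183 [-11.2  -3.5 167.6] | 322 184 [-21.3   7.3 173.5
[... 938 characters left out ...]
5 165.7] | 328 187 [-21.8  -6.8 166. ] | 329 187 [-22.7  -9.1 167.4] | 321 188 [-23.5   8.9 162.1] | 322 188 [-19.3   6.8 157.9] | 323 188 [-22.6   4.4 161.9] | 324 188 [-23.5   2.  163.1] | 325 188 [-23.5  -0.2 163.5] | 326 188 [-20.6  -2.4 160.7] | 327 188 [-24.   -4.8 164.7] | 328 188 [-22.7  -7.  163.7] | 329 188 [-23.2  -9.3 164.5] | 322 189 [-19.9   6.6 155.2] | 323 189 [-22.6   4.2 158.5] | 324 189 [-23.3   1.9 159.6] | 325 189 [-23.7  -0.4 160.3] | 326 189 [-21.2  -2.6 157.9] | 327 189 [-25.   -5.  162.5] | 328 189 [-24.   -7.2 161.7] | 323 190 [-21.3   4.1 153.7] | 324 190 [-19.6   1.9 152.1] | 325 190 [-22.4  -0.5 155.6] | 326 190 [-26.1  -2.9 159.9] | 327 190 [-22.5  -5.1 156.3] |
```

The scene crop shows the held plate's beak tip at crop (183,200) pointing at the stud head at (250,250). The same camera puts the plate's centre about 3.4 mm too far in front of the stud's middle, so I correct that and slide in above the stud.

Emit:
{"fn": "step_arm", "kwargs": {"steps": [[1,0.14,0,0,0,0,0],[1,0,0.15,0,0,0,0],[1,0,0.25,0,0,0,0],[1,0,0.3,0,0,0,0],[1,0,0.3,0,0,0,0],[1,0,0.3,0,0,0,0],[1,0,0.25,0,0,0,0],[1,0,0.2,0,0,0,0],[1,0,0,0,0,0,0],[1,0,0,0,0,0,0]]}}

```text
time: 9.35
position: [0.5959, -0.1075, 0.4349]
tool_rot: [0.987, 0.161, -0.0, -0.0]
ft_force: [0.0, 0.5, -4.8]
grip_width: 0.0094
```

```bash
python3 st.py; python3 snap.py scene 4; python3 st.py
python3 - <<'E'
from h import *
p=load("scene","4")["p"][140:230,290:370,::-1];cv2.imwrite("pics/s4c.png",cv2.resize(p,None,fx=6,fy=6,interpolation=cv2.INTER_CUBIC))
E
```

```text
t 9.35 TCP stand xy mm -8.28 30.24 z 434.89 yaw 18.51 tilt [-3.e-04 -6.e-04 -1.e+00]
F stand 0.17 0.43 -4.84 M [-0.01  -0.011  0.002] w 0.0094
{'time': np.float64(9.35), 'position': array([ 0.5959, -0.1075,  0.4349]), 'tool_rot': array([ 9.870e-01,  1.608e-01, -2.000e-04, -3.000e-04]), 'ft_force': array([ 0.0265,  0.466 , -4.8444]), 'moment': array([-0.0097, -0.0109,  0.0021])}
t 9.4 TCP stand xy mm -8.26 30.44 z 434.92 yaw 18.53 tilt [-2.e-04 -6.e-04 -1.e+00]
F stand -0.18 0.34 -4.25 M [-0.083  0.013  0.014] w 0.0098
```

View pics/s4c.png

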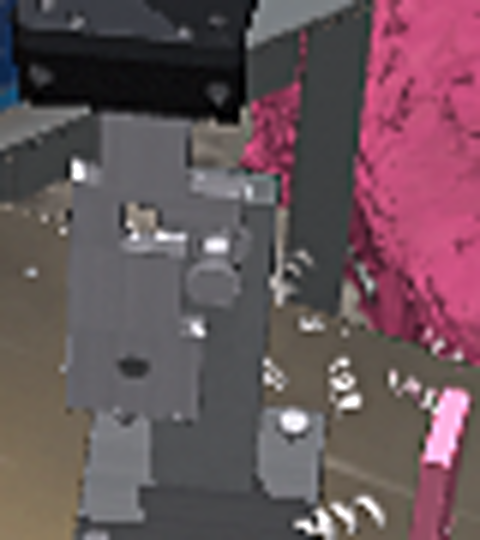

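Emit:
{"fn": "step_arm", "kwargs": {"steps": [[1,0,0,0.04,0,0,0],[1,0,0,0.06,0,0,0],[1,0,0,0.06,0,0,0],[1,0,0,0.06,0,0,0],[1,0,0,0.06,0,0,0],[1,0,0,0.06,0,0,0],[1,0,0,0.06,0,0,0],[1,0,0,0.04,0,0,0],[1,0,0,0,0,0,0],[1,0,0,0,0,0,0]], "squeeze": 22}}

```text
time: 10.4
position: [0.5959, -0.1075, 0.424]
tool_rot: [0.987, 0.161, -0.0, 0.0]
ft_force: [-0.4, -0.2, -4.6]
grip_width: 0.0097
```

```bash
python3 st.py
```

```text
t 10.4 TCP stand xy mm -8.21 30.21 z 423.98 yaw 18.52 tilt [-1.e-04  0.e+00 -1.e+00]
F stand -0.42 -0.12 -4.55 M [-0.019  0.044 -0.023] w 0.0097
```

Emit:
{"fn": "step_arm", "kwargs": {"steps": [[1,0,0,0.01,0,0,0],[1,0,0,0.01,0,0,0],[1,0,0,0.01,0,0,0],[1,0,0,0.01,0,0,0],[1,0,0,0.01,0,0,0],[1,0,0,0.01,0,0,0],[1,0,0,0,0,0,0],[1,0,0,0,0,0,0],[1,0,0,0,0,0,0],[1,0,0,0,0,0,0]]}}

```text
time: 11.4
position: [0.5959, -0.1074, 0.4225]
tool_rot: [0.987, 0.161, -0.0, 0.0]
ft_force: [1.2, -0.3, -4.6]
grip_width: 0.0097
```

```bash
python3 st.py
```

```text
t 11.4 TCP stand xy mm -8.21 30.23 z 422.51 yaw 18.52 tilt [-0.  0. -1.]
F stand 1.01 -0.7 -4.6 M [-0.1    0.039  0.018] w 0.0097
```

Emit:
{"fn": "step_arm", "kwargs": {"steps": [[1,0,0,0.01,0,0,0],[1,0,0,0.01,0,0,0],[1,0,0,0.01,0,0,0],[1,0,0,0.01,0,0,0],[1,0,0,0.01,0,0,0],[1,0,0,0.01,0,0,0],[1,0,0,0,0,0,0],[1,0,0,0,0,0,0],[1,0,0,0,0,0,0],[1,0,0,0,0,0,0]]}}

```text
time: 12.4
position: [0.5959, -0.1074, 0.421]
tool_rot: [0.987, 0.161, 0.0, 0.0]
ft_force: [0.5, 0.4, -5.0]
grip_width: 0.01
```

```bash
python3 st.py
```

```text
t 12.4 TCP stand xy mm -8.21 30.22 z 421.04 yaw 18.52 tilt [ 0.e+00  1.e-04 -1.e+00]
F stand 0.56 0.24 -5.04 M [-0.074  0.045 -0.027] w 0.01
```

Emit:
{"fn": "step_arm", "kwargs": {"steps": [[1,0,0,0.008,0,0,0],[1,0,0,0.008,0,0,0],[1,0,0,0.008,0,0,0],[1,0,0,0.008,0,0,0],[1,0,0,0.008,0,0,0],[1,0,0,0.008,0,0,0],[1,0,0,0,0,0,0],[1,0,0,0,0,0,0],[1,0,0,0,0,0,0],[1,0,0,0,0,0,0]]}}

```text
time: 13.4
position: [0.5959, -0.1074, 0.4198]
tool_rot: [0.987, 0.161, 0.0, 0.0]
ft_force: [-0.1, -0.5, -3.5]
grip_width: 0.0097
```

```bash
python3 st.py
```

```text
t 13.4 TCP stand xy mm -8.2 30.22 z 419.84 yaw 18.52 tilt [ 0.  0. -1.]
F stand -0.24 -0.41 -3.53 M [-0.066  0.02   0.017] w 0.0097
```

Emit:
{"fn": "step_arm", "kwargs": {"steps": [[1,0,0,0.008,0,0,0],[1,0,0,0.008,0,0,0],[1,0,0,0.008,0,0,0],[1,0,0,0.008,0,0,0],[1,0,0,0,0,0,0],[1,0,0,0,0,0,0],[1,0,0,0,0,0,0],[1,0,0,0,0,0,0],[1,0,0,0,0,0,0],[1,0,0,0,0,0,0]]}}

```text
time: 14.4
position: [0.596, -0.1074, 0.4194]
tool_rot: [0.987, 0.161, 0.0, 0.0]
ft_force: [-1.1, 1.6, 1.8]
grip_width: 0.0099
```

```bash
python3 st.py
```

```text
t 14.4 TCP stand xy mm -8.15 30.27 z 419.37 yaw 18.53 tilt [ 4.e-04  2.e-04 -1.e+00]
F stand -0.55 1.91 1.84 M [0.058 0.231 0.024] w 0.0099
```

Emit:
{"fn": "step_arm", "kwargs": {"steps": [[1,0,0,0.008,0,0,0],[1,0,0,0.008,0,0,0],[1,0,0,0.008,0,0,0],[1,0,0,0.008,0,0,0],[1,0,0,0.008,0,0,0],[1,0,0,0,0,0,0],[1,0,0,0,0,0,0],[1,0,0,0,0,0,0],[1,0,0,0,0,0,0],[1,0,0,0,0,0,0]]}}

```text
time: 15.4
position: [0.596, -0.1073, 0.4192]
tool_rot: [0.987, 0.161, 0.001, 0.0]
ft_force: [-2.5, 1.6, 7.0]
grip_width: 0.01
```

```bash
python3 st.py
```

```text
t 15.4 TCP stand xy mm -8.12 30.38 z 419.2 yaw 18.53 tilt [ 1.e-03  5.e-04 -1.e+00]
F stand -1.86 2.26 6.96 M [ 0.201  0.552 -0.031] w 0.01
```

Contact: the vertical force rose from -4.6 to +7 N, with first touch at TCP z≈0.4197, so the stud axis is at about 0.1655. That agrees with the camera. I back up about 1 mm above touch, which is mid-slot, and slide in slowly.

Emit:
{"fn": "step_arm", "kwargs": {"steps": [[1,0,0,-0.03,0,0,0],[1,0,0,-0.03,0,0,0],[1,0,0,-0.03,0,0,0],[1,0,0,-0.02,0,0,0],[1,0,0,0,0,0,0],[1,0,0,0,0,0,0],[1,0,0.06,0,0,0,0],[1,0,0.06,0,0,0,0],[1,0,0.04,0,0,0,0],[1,0,0,0,0,0,0]]}}

```text
time: 16.4
position: [0.5973, -0.1115, 0.4207]
tool_rot: [0.987, 0.161, 0.0, 0.0]
ft_force: [0.7, -0.7, -4.5]
grip_width: 0.0097
```

```bash
python3 st.py
```

```text
t 16.4 TCP stand xy mm -8.22 25.95 z 420.72 yaw 18.51 tilt [ 0.e+00  2.e-04 -1.e+00]
F stand 0.48 -0.87 -4.47 M [-0.116 -0.     0.029] w 0.0097
```

Emit:
{"fn": "step_arm", "kwargs": {"steps": [[1,0,0.02,0,0,0,0],[1,0,0.02,0,0,0,0],[1,0,0.02,0,0,0,0],[1,0,0.02,0,0,0,0],[1,0,0.02,0,0,0,0],[1,0,0.02,0,0,0,0],[1,0,0.02,0,0,0,0],[1,0,0.02,0,0,0,0],[1,0,0,0,0,0,0],[1,0,0,0,0,0,0]]}}

```text
time: 17.4
position: [0.5985, -0.115, 0.4207]
tool_rot: [0.987, 0.161, 0.0, 0.0]
ft_force: [1.2, -0.0, -4.8]
grip_width: 0.0097
```

```bash
python3 st.py
```

```text
t 17.4 TCP stand xy mm -8.21 22.22 z 420.75 yaw 18.52 tilt [ 0.  0. -1.]
F stand 1.15 -0.41 -4.77 M [-0.061  0.03   0.051] w 0.0097
```

Free so far, so I continue.

Emit:
{"fn": "step_arm", "kwargs": {"steps": [[1,0,0.03,0,0,0,0],[1,0,0.03,0,0,0,0],[1,0,0.03,0,0,0,0],[1,0,0.03,0,0,0,0],[1,0,0.03,0,0,0,0],[1,0,0.03,0,0,0,0],[1,0,0.03,0,0,0,0],[1,0,0.03,0,0,0,0],[1,0,0,0,0,0,0],[1,0,0,0,0,0,0]]}}

```text
time: 18.4
position: [0.6004, -0.1207, 0.4208]
tool_rot: [0.987, 0.161, -0.0, -0.0]
ft_force: [-0.2, -0.7, -5.2]
grip_width: 0.0097
```

```bash
python3 st.py
```

```text
t 18.4 TCP stand xy mm -8.21 16.23 z 420.75 yaw 18.52 tilt [-0.e+00 -1.e-04 -1.e+00]
F stand -0.43 -0.58 -5.17 M [-0.062  0.022 -0.013] w 0.0097
```

Emit:
{"fn": "step_arm", "kwargs": {"steps": [[1,0,0.04,0,0,0,0],[1,0,0.04,0,0,0,0],[1,0,0.04,0,0,0,0],[1,0,0.04,0,0,0,0],[1,0,0.04,0,0,0,0],[1,0,0.04,0,0,0,0],[1,0,0.04,0,0,0,0],[1,0,0.04,0,0,0,0],[1,0,0,0,0,0,0],[1,0,0,0,0,0,0]]}}

```text
time: 19.4
position: [0.6029, -0.1283, 0.4207]
tool_rot: [0.987, 0.161, -0.0, -0.0]
ft_force: [0.2, 0.2, -4.1]
grip_width: 0.0098
```

```bash
python3 st.py
```

```text
t 19.4 TCP stand xy mm -8.2 8.21 z 420.73 yaw 18.52 tilt [ 0.e+00 -1.e-04 -1.e+00]
F stand 0.22 0.09 -4.15 M [-0.057  0.015  0.033] w 0.0098
```

Emit:
{"fn": "step_arm", "kwargs": {"steps": [[1,0,0.03,0,0,0,0],[1,0,0.03,0,0,0,0],[1,0,0.03,0,0,0,0],[1,0,0.03,0,0,0,0],[1,0,0.03,0,0,0,0],[1,0,0.03,0,0,0,0],[1,0,0.02,0,0,0,0],[1,0,0,0,0,0,0],[1,0,0,0,0,0,0],[1,0,0,0,0,0,0]]}}

```text
time: 20.4
position: [0.6045, -0.133, 0.4207]
tool_rot: [0.987, 0.161, -0.0, -0.0]
ft_force: [0.3, -0.4, -4.8]
grip_width: 0.0099
```

```bash
python3 st.py
```

```text
t 20.4 TCP stand xy mm -8.18 3.28 z 420.74 yaw 18.53 tilt [-0. -0. -1.]
F stand 0.15 -0.5 -4.77 M [-0.021 -0.032  0.007] w 0.0099
```

Emit:
{"fn": "step_arm", "kwargs": {"steps": [[1,0,0.01,0,0,0,0],[1,0,0.01,0,0,0,0],[1,0,0.01,0,0,0,0],[1,0,0.01,0,0,0,0],[1,0,0.01,0,0,0,0],[1,0,0,0,0,0,0],[1,0,0,0,0,0,0],[1,0,0,0,0,0,0],[1,0,0,0,0,0,0],[1,0,0,0,0,0,0]]}}

```text
time: 21.4
position: [0.6049, -0.1342, 0.4207]
tool_rot: [0.987, 0.161, -0.0, -0.0]
ft_force: [0.7, -0.1, -4.5]
grip_width: 0.01
```

```bash
python3 st.py
```

```text
t 21.4 TCP stand xy mm -8.21 2.0 z 420.74 yaw 18.52 tilt [-1.e-04 -0.e+00 -1.e+00]
F stand 0.66 -0.3 -4.53 M [-0.081 -0.    -0.031] w 0.01
```

Emit:
{"fn": "step_arm", "kwargs": {"steps": [[1,0,0.01,0,0,0,0],[1,0,0.01,0,0,0,0],[1,0,0.01,0,0,0,0],[1,0,0.01,0,0,0,0],[1,0,0,0,0,0,0],[1,0,0,0,0,0,0],[1,0,0,0,0,0,0],[1,0,0,0,0,0,0],[1,0,0,0,0,0,0],[1,0,0,0,0,0,0]]}}

```text
time: 22.4
position: [0.6052, -0.1352, 0.4208]
tool_rot: [0.987, 0.161, -0.0, 0.0]
ft_force: [-0.2, 0.3, -4.9]
grip_width: 0.0099
```

```bash
python3 st.py
```

```text
t 22.4 TCP stand xy mm -8.19 0.98 z 420.75 yaw 18.53 tilt [-0.  0. -1.]
F stand -0.08 0.35 -4.91 M [-0.088  0.001 -0.022] w 0.0099
```

Emit:
{"fn": "step_arm", "kwargs": {"steps": [[1,0,0.01,0,0,0,0],[1,0,0.01,0,0,0,0],[1,0,0.01,0,0,0,0],[1,0,0.01,0,0,0,0],[1,0,0,0,0,0,0],[1,0,0,0,0,0,0],[1,0,0,0,0,0,0],[1,0,0,0,0,0,0],[1,0,0,0,0,0,0],[1,0,0,0,0,0,0]]}}

```text
time: 23.4
position: [0.6055, -0.1361, 0.4207]
tool_rot: [0.987, 0.161, -0.0, -0.0]
ft_force: [1.2, 1.1, -5.1]
grip_width: 0.0098
```

```bash
python3 st.py
```

```text
t 23.4 TCP stand xy mm -8.2 0.02 z 420.73 yaw 18.53 tilt [-1.e-04 -1.e-04 -1.e+00]
F stand 1.5 0.66 -5.11 M [-0.053  0.078 -0.029] w 0.0098
```

Emit:
{"fn": "step_arm", "kwargs": {"steps": [[1,0,0.01,0,0,0,0],[1,0,0.01,0,0,0,0],[1,0,0.01,0,0,0,0],[1,0,0.01,0,0,0,0],[1,0,0,0,0,0,0],[1,0,0,0,0,0,0],[1,0,0,0,0,0,0],[1,0,0,0,0,0,0],[1,0,0,0,0,0,0],[1,0,0,0,0,0,0]]}}

```text
time: 24.4
position: [0.6058, -0.1369, 0.4207]
tool_rot: [0.987, 0.161, -0.0, -0.0]
ft_force: [-0.1, 3.0, -4.8]
grip_width: 0.0101
```

```bash
python3 st.py
```

```text
t 24.4 TCP stand xy mm -8.2 -0.89 z 420.67 yaw 18.53 tilt [-1.e-04 -5.e-04 -1.e+00]
F stand 0.81 2.88 -4.8 M [0.683 0.207 0.031] w 0.0101
```

End wall felt: 2.9 N sideways at TCP y≈-0.5. I back off 1.5 mm to centre the stud in the notch, then lower.

Emit:
{"fn": "step_arm", "kwargs": {"steps": [[1,0,-0.03,0,0,0,0],[1,0,-0.03,0,0,0,0],[1,0,0,0,0,0,0],[1,0,0,0.02,0,0,0],[1,0,0,0.02,0,0,0],[1,0,0,0.02,0,0,0],[1,0,0,0.02,0,0,0],[1,0,0,0,0,0,0],[1,0,0,0,0,0,0],[1,0,0,0,0,0,0]]}}

```text
time: 25.4
position: [0.6054, -0.1357, 0.4188]
tool_rot: [0.987, 0.161, 0.0, 0.0]
ft_force: [0.2, 0.2, -4.6]
grip_width: 0.01
```

```bash
python3 st.py
```

```text
t 25.4 TCP stand xy mm -8.17 0.43 z 418.81 yaw 18.53 tilt [ 1.e-04  3.e-04 -1.e+00]
F stand 0.25 0.16 -4.63 M [-0.072  0.081  0.02 ] w 0.01
```

Emit:
{"fn": "step_arm", "kwargs": {"steps": [[1,0,0,0.02,0,0,0],[1,0,0,0.02,0,0,0],[1,0,0,0.02,0,0,0],[1,0,0,0.02,0,0,0],[1,0,0,0.02,0,0,0],[1,0,0,0.02,0,0,0],[1,0,0,0.02,0,0,0],[1,0,0,0,0,0,0],[1,0,0,0,0,0,0],[1,0,0,0,0,0,0]]}}

```text
time: 26.4
position: [0.6054, -0.1357, 0.4153]
tool_rot: [0.987, 0.161, 0.0, 0.0]
ft_force: [0.8, 0.7, -5.0]
grip_width: 0.01
```

```bash
python3 st.py
```

```text
t 26.4 TCP stand xy mm -8.19 0.46 z 415.3 yaw 18.52 tilt [ 1.e-04  1.e-04 -1.e+00]
F stand 0.97 0.45 -4.98 M [-0.099  0.036 -0.012] w 0.01
```

Emit:
{"fn": "step_arm", "kwargs": {"steps": [[1,0,0,0.02,0,0,0],[1,0,0,0.02,0,0,0],[1,0,0,0.02,0,0,0],[1,0,0,0.02,0,0,0],[1,0,0,0.02,0,0,0],[1,0,0,0.02,0,0,0],[1,0,0,0.02,0,0,0],[1,0,0,0,0,0,0],[1,0,0,0,0,0,0],[1,0,0,0,0,0,0]]}}

```text
time: 27.4
position: [0.6054, -0.1356, 0.4118]
tool_rot: [0.987, 0.161, 0.0, 0.0]
ft_force: [0.5, 0.3, -5.2]
grip_width: 0.0098
```

```bash
python3 st.py
```

```text
t 27.4 TCP stand xy mm -8.17 0.47 z 411.79 yaw 18.52 tilt [ 1.e-04  1.e-04 -1.e+00]
F stand 0.54 0.16 -5.24 M [-0.112  0.059  0.029] w 0.0098
```

Now the last 2 mm to the roof, in small steps.

Emit:
{"fn": "step_arm", "kwargs": {"steps": [[1,0,0,0.01,0,0,0],[1,0,0,0.01,0,0,0],[1,0,0,0.01,0,0,0],[1,0,0,0.01,0,0,0],[1,0,0,0.01,0,0,0],[1,0,0,0.01,0,0,0],[1,0,0,0,0,0,0],[1,0,0,0,0,0,0],[1,0,0,0,0,0,0],[1,0,0,0,0,0,0]]}}

```text
time: 28.4
position: [0.6054, -0.1356, 0.4103]
tool_rot: [0.987, 0.161, -0.0, -0.0]
ft_force: [0.7, -0.3, -4.7]
grip_width: 0.0099
```

```bash
python3 st.py
```

```text
t 28.4 TCP stand xy mm -8.21 0.48 z 410.25 yaw 18.52 tilt [-0. -0. -1.]
F stand 0.61 -0.54 -4.66 M [-0.116 -0.006  0.037] w 0.0099
```

Emit:
{"fn": "step_arm", "kwargs": {"steps": [[1,0,0,0.01,0,0,0],[1,0,0,0.01,0,0,0],[1,0,0,0.01,0,0,0],[1,0,0,0.01,0,0,0],[1,0,0,0,0,0,0],[1,0,0,0,0,0,0],[1,0,0,0,0,0,0],[1,0,0,0,0,0,0],[1,0,0,0,0,0,0],[1,0,0,0,0,0,0]]}}

```text
time: 29.4
position: [0.6054, -0.1357, 0.4095]
tool_rot: [0.987, 0.161, 0.0, 0.0]
ft_force: [-0.5, 0.4, -0.7]
grip_width: 0.0095
```

```bash
python3 st.py
```

```text
t 29.4 TCP stand xy mm -8.17 0.46 z 409.5 yaw 18.52 tilt [ 2.e-04  2.e-04 -1.e+00]
F stand -0.36 0.57 -0.72 M [ 0.008  0.212 -0.018] w 0.0095
```

```bash
python3 snap.py scene 5
python3 - <<'E'
from h import *
p=load("scene","5")["p"][140:230,290:370,::-1];cv2.imwrite("pics/s5c.png",cv2.resize(p,None,fx=6,fy=6,interpolation=cv2.INTER_CUBIC))
E
```

```text
{'time': np.float64(29.4), 'position': array([ 0.6054, -0.1357,  0.4095]), 'tool_rot': array([9.870e-01, 1.609e-01, 1.000e-04, 1.000e-04]), 'ft_force': array([-0.5209,  0.4268, -0.7249]), 'moment': array([ 0.0076,  0.2125, -0.018 ])}
```

View pics/s5c.png

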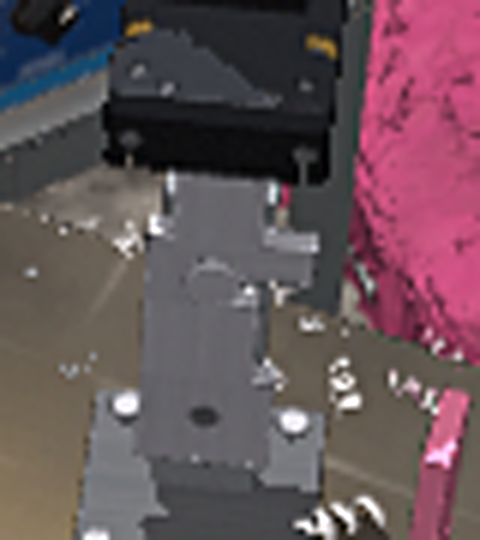

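The head at crop (212,280) sits in front of the plate and the stud is in the notch. I release gently.

Emit:
{"fn": "step_arm", "kwargs": {"steps": [[1,0,0,0.004,0,0,0],[1,0,0,0,0,0,0],[1,0,0,0,0,0,0],[1,0,0,0,0,0,0],[0.76,0,0,0,0,0,0],[0.74,0,0,0,0,0,0],[0.72,0,0,0,0,0,0],[0.7,0,0,0,0,0,0],[0.66,0,0,0,0,0,0],[0.62,0,0,0,0,0,0]], "squeeze": 6}}

```text
time: 30.45
position: [0.6054, -0.1357, 0.4091]
tool_rot: [0.987, 0.161, 0.0, 0.0]
ft_force: [-0.3, 0.1, -0.4]
grip_width: 0.0158
```

Emit:
{"fn": "step_arm", "kwargs": {"steps": [[0.58,0,0,0,0,0,0],[0.54,0,0,0,0,0,0],[0.5,0,0,0,0,0,0],[0.4,0,0,0,0,0,0],[0.3,0,0,0,0,0,0],[0.3,0,0,0,0,0,0],[0.3,0,0,0,0,0,0],[0.3,0,0,0,0,0,0],[0.3,0,0,0,0,0,0],[0.3,0,0,0,0,0,0]]}}

```text
time: 31.45
position: [0.6054, -0.1356, 0.4091]
tool_rot: [0.987, 0.161, -0.0, 0.0]
ft_force: [0.5, 0.5, -0.1]
grip_width: 0.0307
```

```bash
python3 st.py; python3 snap.py wrist 6
```

```text
t 31.45 TCP stand xy mm -8.19 0.49 z 409.15 yaw 18.53 tilt [-0.  0. -1.]
F stand 0.67 0.32 -0.13 M [-0.065  0.019 -0.037] w 0.0307
{'time': np.float64(31.45), 'position': array([ 0.6054, -0.1356,  0.4091]), 'tool_rot': array([ 0.987,  0.161, -0.   ,  0.   ]), 'ft_force': array([ 0.5306,  0.5136, -0.1252]), 'moment': array([-0.0649,  0.0195, -0.037 ])}
```

View pics/wrist6.png

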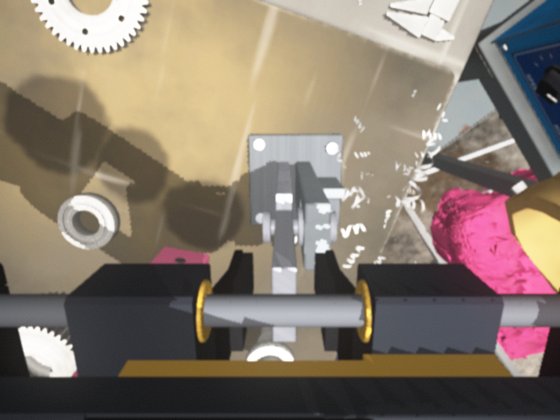

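The wrist view shows the plate upright at column 285 and clear of both fingers, between the head at (263,225) and the post. I retreat straight up.

Emit:
{"fn": "step_arm", "kwargs": {"steps": [[0.3,0,0,-0.1,0,0,0],[0.3,0,0,-0.3,0,0,0],[0.3,0,0,-0.5,0,0,0],[0.3,0,0,-0.6,0,0,0],[0.3,0,0,-0.6,0,0,0],[0.3,0,0,-0.6,0,0,0],[0.3,0,0,-0.6,0,0,0],[0.3,0,0,-0.6,0,0,0],[0.3,0,0,-0.4,0,0,0],[0.3,0,0,0,0,0,0]]}}

```text
time: 32.5
position: [0.6055, -0.1357, 0.5193]
tool_rot: [0.987, 0.161, 0.002, 0.001]
ft_force: [0.3, -1.3, -0.8]
grip_width: 0.0307
```

```bash
python3 st.py; python3 snap.py scene 7
python3 - <<'E'
from h import *
z=load("scene","7")
p=z["p"][110:230,280:380,::-1];cv2.imwrite("pics/s7c.png",cv2.resize(p,None,fx=5,fy=5,interpolation=cv2.INTER_CUBIC))
P=cloud(z);ok=z["d"]>0
a=np.radians(18.5);O=np.array([.6133,-.1335]);ex=np.array([np.cos(a),np.sin(a)]);ey=np.array([-ex[1],ex[0]])
d=P[...,:2]-O;S=np.dstack([d@ex,d@ey,P[...,2]])*1000
q=S[ok&(abs(S[...,0]+13.2)<4)&(abs(S[...,1])<27)&(S[...,2]>55)&(S[...,2]<255)]
A=np.c_[q[:,1],q[:,2]-150,np.ones(len(q))];print(len(q),"face sx",np.linalg.lstsq(A,q[:,0],rcond=None)[0])
for h in(70,85,100,200,215,230,245):
    b=q[abs(q[:,2]-h)<6];print(h,b[:,1].min().round(1),b[:,1].max().round(1))
E
```

```text
t 32.5 TCP stand xy mm -8.05 0.42 z 519.3 yaw 18.53 tilt [ 0.0037  0.0032 -1.    ]
F stand -0.17 -1.34 -0.78 M [0.01  0.022 0.041] w 0.0307
{'time': np.float64(32.5), 'position': array([ 0.6055, -0.1357,  0.5193]), 'tool_rot': array([0.987 , 0.161 , 0.0021, 0.0013]), 'ft_force': array([ 0.2666, -1.3275, -0.7827]), 'moment': array([0.0099, 0.022 , 0.0407])}
1032 face sx [-5.44379786e-03  1.53186014e-03 -1.34254394e+01]
70 -25.7 25.6
85 -25.0 26.0
100 -26.4 26.8
200 -17.2 16.1
215 -17.1 16.6
230 -16.3 15.1
245 -17.3 16.0
```

View pics/s7c.png

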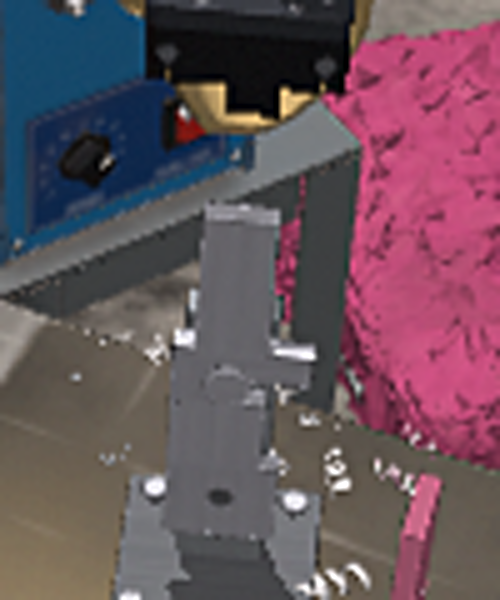

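View pics/scene7.png

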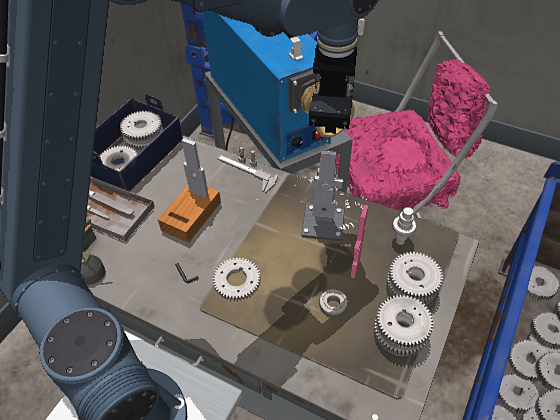

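The plate hangs upright and square, about 30 mm below the open fingers, and the hole plate is still in the rack at (193,165). One idle second to settle, then I hand in.

Emit:
{"fn": "step_arm", "kwargs": {"steps": [[0.3,0,0,0,0,0,0],[0.3,0,0,0,0,0,0],[0.3,0,0,0,0,0,0],[0.3,0,0,0,0,0,0],[0.3,0,0,0,0,0,0],[0.3,0,0,0,0,0,0],[0.3,0,0,0,0,0,0],[0.3,0,0,0,0,0,0],[0.3,0,0,0,0,0,0],[0.3,0,0,0,0,0,0]]}}

```text
time: 33.55
position: [0.6054, -0.1356, 0.5167]
tool_rot: [0.987, 0.161, -0.0, 0.0]
ft_force: [-0.3, -0.0, 0.4]
grip_width: 0.0304
```

```bash
python3 -c "
from rig import robot
print(robot.hand_in())"
```

```text
the job is handed in; nothing more can be done
None
```

The steel slotted plate is hanging on the stud, let go, and the job was handed in at about 33.6 s; no verdict was reported.

- **What I did:** I took the plate from the near rack slot and felt for the stud with the beak. First touch put the stud axis at about z = 0.1655 m. I slid the slot on until its end wall touched the stud at about 3 N, backed off to the notch centre, lowered the plate onto the stud and released it. The highest contact force I read was about 12 N.
- **Last checks:** In the final scene picture the plate is behind the stud's head. Its face is within about 0.006 rad of vertical and square, its sides are centred on the stand to about 0.5 mm, and the gripper is clear above it. The hole plate and the loose parts look unmoved; I checked those by eye and did not measure them again.
- **Disagreements:**
  - The wrist camera put the plate tab about 5 mm further in y than the scene and top cameras.
  - My base-centre estimate of the stand origin was about 3.6 mm off from the post's front face. I placed the plate relative to the post and stud head as the scene camera saw them, and the contacts I felt agreed with that.

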